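Set the parking brake and uncouple the trailer tongue

TASK

Uncouple the trailer tongue on the hitch stand: first press the parking-brake pedal all the way down to its stop, where its ratchet keeps it. Then grip the upright tab of the spring latch on top of the coupler, pull it sideways out to its stop (towards the side where the latch plate hangs down), and lift the tongue by the tab until the whole coupler is well clear above the ball. Finish while still gripping the tab and holding the tongue raised and still, with the brake still set; leave the loose parts on the bench alone.

Things in the scene. Friction and masses are not known exactly. Their poses are not given: they have to be found in the camera images.
- hitch_stand: fixed dark steel plate, 360 x 120 x 8 mm, flat on the bench. Origin: centre of its underside; x runs along the tongue from coupler end (-x) to hinge end (+x). A steel hitch ball (50 mm diameter) stands at x = -120 mm, y = 0. At x = +120 mm two cheeks (50 mm long, up to 103 mm high, 80 mm overall width) carry the tongue's level hinge, along y, 80 mm above the bench.
- tongue (a joint): hinge angle of the tongue (grey 50 mm square tube, aluminium coupler hood 76 x 68 mm at its end, roof 105 mm above the bench), rad: 0 = coupler down over the ball, grows as it is lifted, stop 0.5. Its lower edge is clear of the ball's top from about 0.2. Ball to hinge 240 mm. Falls back when let go; lifting at the tab takes 5 to 9 N; with the latch in it lifts only 2 mm.
- coupler_rim (a point): middle of the coupler's open underside, on the ball's axis, 54 mm above the bench when down
- ball_top (a point): top of the hitch ball, 93 mm above the bench, at x = -120 mm, y = 0 of hitch_stand
- latch (a joint): how far the latch is pulled out, m: 0 = sprung home, 0.020 = stop; slides on the coupler along hitch_stand's +y and rises with it. Spring: 5 N at 0, 10 N at the stop. Steel plate, 42 mm along x, on the coupler's roof (upper face 112 mm above the bench), hanging down the +y side to a tooth that catches under the ball and is free of it beyond 0.014.
- latch_tab: upright black rubber tab on the latch plate, the grip: 36 mm along x, 14 mm thick along y (grip across this), 54 mm tall. Origin: centre of its foot, 112 mm above the bench and straight above the ball at the start; its axes are those of hitch_stand, tilting with the tongue. Nothing near it is higher than its foot.
- pedal_stand: fixed dark steel base plate, 220 x 100 x 8 mm, on the bench. Origin: centre of its underside. The pedal's level hinge, along y, is at x = +80 mm, 55 mm above the bench; the pedal points from it to -x, sloping up.
- pedal (a joint): pedal angle, rad: 0 = fully up (may start a little pressed), grows as pressed down, stop at 0.35. A spring resists and a stiff ratchet keeps the pedal where it is left; pressing on the pad takes 5 to 8 N.
- pedal_pad (a point): centre of the upper face of the pedal's black rubber pad, 75 mm (along x) x 70 mm; 150 mm from the hinge. The pad slopes up away from the hinge by 0.4 rad minus the pedal angle; this point is 126 mm above the bench with the pedal up and 76 mm at the stop, moving about 17 mm towards -x.
- wheel_hub: loose steel wheel hub, flange 80 mm across, 52 mm high, bystander; origin under its centre
- brake_drum: loose dark steel ring, 130 mm across, 40 mm high, bystander; origin under its centre
- spanner: loose steel spanner, 200 mm long, lying flat, bystander
- oil_bottle: loose grey bottle, 68 mm across, 190 mm tall, bystander; origin under its centre
Mind the look-alikes: they are no part of the job. Leave any purple look-alike of the pedal_stand alone.

How it is judged (in metres and radians):
On the way, in this order (a step that is already met when the one before it is completed fails the run):
1. the brake pedal is pressed down to its stop (value of joint pedal above 0.32 rad), for 0.2 s.
2. the latch is pulled out while the tongue is still down (value of joint latch above 0.014 m and value of joint tongue below 0.05 rad and contact force between the fingers and latch_tab above 2 N), for 0.1 s.
3. the tongue is lifted clear of the ball by the tab (value of joint tongue above 0.2 rad and contact force between the fingers and latch_tab above 2 N), for 0.3 s.
At the end, for the whole second after the job is handed in: the pedal is still down (above 0.30 rad), the fingers still hold the tab (over 2 N) and the tongue is held still above 0.20 rad (coupler's lower edge above the ball's top); hub, drum, spanner and bottle within 30 mm of where they were (all of step 3 and value of joint pedal above 0.3 rad and velocity of joint tongue between -0.06 and 0.06 rad/s); the arm keeps its last pose, push and grip.
It fails at once if the loose wheel hub is moved by more than 30 mm (distance of wheel_hub from where it was at the start of the episode above 0.03 m).
It fails at once if the loose brake drum is moved by more than 30 mm (distance of brake_drum from where it was at the start of the episode above 0.03 m).
It fails at once if the loose spanner is moved by more than 30 mm (distance of spanner from where it was at the start of the episode above 0.03 m).
It fails at once if the oil bottle is moved by more than 30 mm (distance of oil_bottle from where it was at the start of the episode above 0.03 m).
It fails at once if the tongue is raised before the brake is set (value of joint tongue above 0.06 rad and value of joint pedal below 0.3 rad).
It also fails if it takes over 43 s, if anything falls off the work surface, if the arm or the gripper's body presses on something with over 40 N, if the wrist force passes 120 N, or if a joint passes its speed limit or range.

ROBOT

A 7-joint arm with a two-finger parallel gripper is mounted at the origin on the work surface. World frame = base frame: x ahead of the robot, y to its left, z up, the work surface at z = 0. Lengths are in m, angles in degrees, forces in N, time in s.
With the tool pointing down it reaches from about 0.4 to 0.925 m from the base axis. Payload 4.1 kg.
Tool frame: the origin (TCP) lies on the mounting face of the last link; the fingertips stand 173 mm ahead of it and the grasp point (between the pads) lies 155 mm ahead of it; z points along the fingers, y is the line along which they close (so a half turn about z gives the same grasp; the last joint's range is limited). The gripper opens to 85 mm and grips with 20 to 120 N. Pads are 22 mm wide; open, the fingers measure 114 mm over their backs; the gripper's body (76 mm by 85 mm) begins 54 mm behind the grasp point. The pads swing forward as they close: fully open they stand 13 mm farther back than shut.
Start: joints at [-78.495, 22.827, 2.584, 88.041, -1.071, 69.15, -2.905], TCP at [0.192, 0.621, 0.405] pointing down, gripper open.
Joint ranges: [-161.44, 161.44], [-28.35, 127.94], [-78.24, 83.42], [0, 140.83], [-78.03, 258.03], [13.02, 114.36], [-168.23, 168.23]. Speed limits (degrees/s): [147.25, 147.25, 180, 180, 180, 180, 180].

INTERFACE

Orientations are given as a 3x3 rotation matrix whose columns are the frame's x, y, z axes.
In Python, from plant import bot gives the robot as it stands. The module is installed in compiled form; this text tells all that it offers.
- The arm moves only by the tool send_rows, never from a script. Its argument "increments" is a list of rows, each a list of 7 numbers: the finger opening in mm, from 0 to 85.4, then the shift along the tool's x, y, z in mm, then the turn, a rotation vector about the tool's x, y, z in rad. In form: [[fingers, tx, ty, tz, ax, ay, az], ...]. A call has 1 to 20 rows; each row shifts and turns the commanded pose from where the row before left it, along the tool's axes as they then stand; what a row does not reach is not made up. A row lasts 1/8 s, in which the tool goes at most 62.5 mm and 10.7 degrees, less where a joint would pass 70% of its speed; a pose out of reach is approached as far as the arm can. A call with a gripper value outside its range is refused whole. The fingers move at their own pace and stop on an object; "force" is the grip in N (left out, the last holds). Time passes only in rows, so rows that do not move let the fingers close. It gives the time, the measured TCP pose, the force, the opening and the grip force at its end, in the units of the state.
- bot.read_state(): the state, without advancing time (a new reading comes with each control period).
- bot.snapshot(name): name is "scene" or "top"; returns a dict with "color" (400x640x3 uint8, blue, green, red), "fx", "fy", "cx", "cy" (pixels), "dist_coeffs" ([k1, k2, p1, p2, k3] as OpenCV has them; the pictures are not rectified), "rvec" (rotation vector, rad) and "tvec" (3), from world to camera coordinates, as OpenCV has them. Camera axes: x right, y down, z forward; pixel columns grow to the right and rows downward; lengths in m; the calibration is good to about 2 mm. A picture is of the moment at which its call begins. There is no depth.
- bot.sign_off(): hands the job in; it is judged then, once.
Trained networks look in the newest picture that a camera, given by its name, has taken for a name from the list of things; names that differ only in an ending like _2 or _b are one class to them, and where a whole thing is asked for, a point or a joint stands for the part that bears it (a point fixed in the world has none). Each returns a list of dicts, best first, with "p" (0 to 1); they miss things now and then, are a little off and sometimes report something else, mostly with a low value. They report only what shows in the picture. A call takes as long as a camera call. They do not tell look-alikes from the thing itself.
- bot.search_frame(camera, name): "box" ([left, top, width, height] in pixels, round what is visible of it).
- bot.place_of(camera, name): "at" ([column, row] in pixels: a listed point, or the origin of a listed thing).
The state is a dict: "clock": time; "joints": joint angles; "dq": joint speeds; "joint_torque": joint torques, N m; "tcp_pos": TCP position; "tcp_rot": TCP orientation; "contact_force": force on the tool from outside, world axes, zero at the start; "torque": the same for the moment, N m; "width": opening from 0.0 (shut) to 1.0 (fully open); "grasp_force": force on a finger pad.
Only numpy, scipy, OpenCV 4.12 (cv2) and the standard library are available. Lean on these libraries where they do the work, as an engineer would, in place of code of your own. Each camera call takes 0.05 s, during which the arm holds its last target. There are 200 camera calls.

## Working session

There is one attempt and no reset: what is moved stays moved. The work goes in short steps, Python scripts to look and compute and a tool call to move; the robot and the scene stay as the last step left them, time stands still between calls to the robot, and variables do not carry over. Pictures are saved under pics/ and viewed, at most 10 in all, crops included, and the job is handed in when it is done.

Besides the shell and the picture viewer there is one more tool, called after ">>>" as a command line: name --pt "numbers of a row" for each row, then --argument value for the rest. send_rows: Moves the arm, as the interface text tells. Its arguments: {"type":"object","properties":{"increments":{"type":"array"},"force":{"type":"number"}},"required":["increments"]}

```bash
mkdir -p pics; cat > h.py <<'E'
import numpy as np, cv2
from plant import bot
def cam(n):
    s=bot.snapshot(n); s['K']=np.array([[s['fx'],0,s['cx']],[0,s['fy'],s['cy']],[0,0,1.]]); s['d']=np.array(s['dist_coeffs'],float)
    s['R']=cv2.Rodrigues(np.array(s['rvec'],float))[0]; s['t']=np.array(s['tvec'],float).ravel(); return s
def atz(s,px,z):
    p=cv2.undistortPoints(np.array([[px]],float),s['K'],s['d']).ravel()
    r=s['R'].T@np.array([p[0],p[1],1]); c=-s['R'].T@s['t']; return c+r*(z-c[2])/r[2]
def proj(s,P): return cv2.projectPoints(np.array(P,float).reshape(-1,3),s['R'],s['t'],s['K'],s['d'])[0].reshape(-1,2)
E
python3 - <<'E'
from h import *
np.set_printoptions(precision=3,suppress=True)
st=bot.read_state(); print(st['tcp_rot'],st['clock'],st['contact_force'])
Z=dict(hitch_stand=0,latch_tab=.112,ball_top=.093,coupler_rim=.054,pedal_stand=0,pedal_pad=.126,wheel_hub=0,brake_drum=0,spanner=0,oil_bottle=0)
ims=[]
for c in('scene','top'):
    s=cam(c); ims.append(s['color']); print(c,'campos',-s['R'].T@s['t'])
    for n,z in Z.items():
        print(n,[(round(d['p'],2),np.round(d['at']),atz(s,d['at'],z)[:2]) for d in bot.place_of(c,n)[:4]])
for c,i in zip('st',ims): cv2.imwrite(f'pics/{c}0.png',i)
E
```

```text
[[-0.955  0.295 -0.   ]
 [ 0.295  0.955 -0.002]
 [-0.    -0.002 -1.   ]] 0.0 [-0.155 -0.053  0.005]
scene campos [ 1.088 -0.43   1.087]
hitch_stand [(0.86, array([256., 249.]), array([ 0.537, -0.217])), (0.42, array([238., 210.]), array([ 0.389, -0.191]))]
latch_tab [(0.69, array([236., 198.]), array([ 0.423, -0.2  ]))]
ball_top [(0.72, array([239., 202.]), array([ 0.426, -0.194])), (0.56, array([255., 250.]), array([ 0.584, -0.24 ]))]
coupler_rim [(0.59, array([240., 210.]), array([ 0.427, -0.196]))]
pedal_stand [(0.94, array([349., 111.]), array([0.258, 0.362])), (0.88, array([373., 174.]), array([0.53, 0.24]))]
pedal_pad [(0.85, array([431., 206.]), array([0.775, 0.216])), (0.69, array([360., 150.]), array([0.505, 0.189])), (0.59, array([335.,  77.]), array([0.193, 0.339]))]
wheel_hub [(0.56, array([372., 278.]), array([ 0.805, -0.006]))]
brake_drum [(0.79, array([419., 136.]), array([0.5  , 0.482]))]
spanner []
oil_bottle [(0.96, array([432., 166.]), array([0.622, 0.421]))]
top campos [ 0.389 -0.005  1.401]
hitch_stand [(0.61, array([384., 218.]), array([ 0.529, -0.208]))]
latch_
[... 184 characters left out ...]
im [(0.65, array([383., 254.]), array([ 0.414, -0.195]))]
pedal_stand [(0.95, array([202., 308.]), array([0.25 , 0.362])), (0.75, array([242., 128.]), array([0.821, 0.243])), (0.74, array([247., 214.]), array([0.544, 0.223])), (0.5, array([387., 216.]), array([ 0.533, -0.216]))]
pedal_pad [(0.91, array([249., 228.]), array([0.488, 0.197])), (0.63, array([199., 330.]), array([0.201, 0.336])), (0.62, array([244., 136.]), array([0.759, 0.218]))]
wheel_hub [(0.79, array([317., 132.]), array([0.807, 0.002]))]
brake_drum [(0.64, array([170., 232.]), array([0.484, 0.469]))]
spanner [(0.86, array([462., 242.]), array([ 0.452, -0.45 ]))]
oil_bottle [(0.69, array([186., 184.]), array([0.639, 0.421]))]
```

View pics/s0.png

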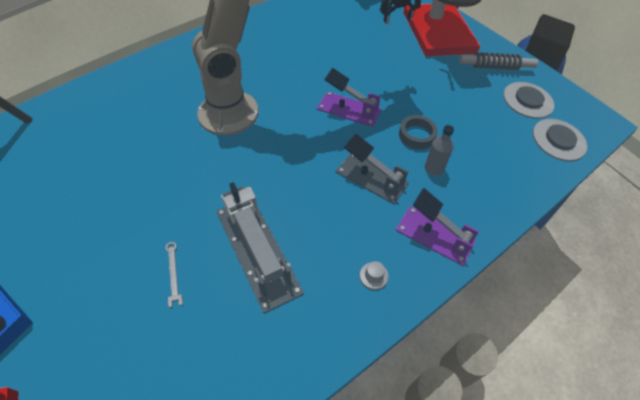

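View pics/t0.png

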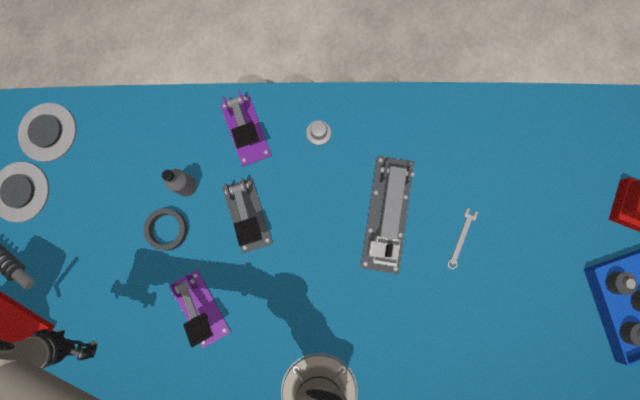

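The pedal candidates are grey (247,214), purple (200,308) and purple (243,128) in the top view. I choose the grey one. The only hitch is at (388,215), with its tab at (386,250). I'll check this choice in a close crop.

```bash
python3 - <<'E'
import cv2,numpy as np
t=cv2.imread('pics/t0.png')
a=cv2.resize(t[165:265,205:285],None,fx=4.8,fy=4.8,interpolation=2)
b=cv2.resize(t[150:280,350:425],None,fx=4.8*100/130,fy=4.8*100/130,interpolation=2)
h=480
a=a[:h];b=cv2.resize(b,(b.shape[1],h))
cv2.imwrite('pics/crop.png',np.hstack([a,b])); print(a.shape,b.shape)
E
```

```text
(480, 384, 3) (480, 277, 3)
```

View pics/crop.png

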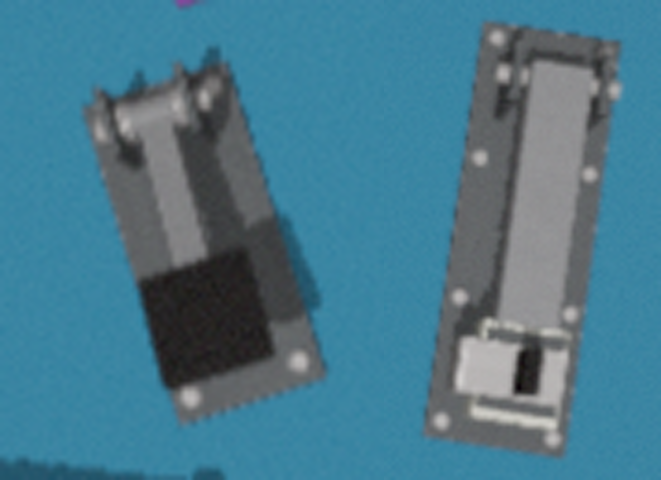

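The pedal on the left is grey, with its pad centred at crop (206,317). On the hitch, the latch plate hangs to image-left (world +y) and the tab is at crop (528,370). Next I'll fit both poses from the plate corners.

```bash
cat >> h.py <<'E'
def fit(P,M):
    P=np.array(P)[:,:2];M=np.array(M,float);pc=P.mean(0);mc=M.mean(0)
    H=(M-mc).T@(P-pc); th=np.arctan2(H[0,1]-H[1,0],H[0,0]+H[1,1]); c,s=np.cos(th),np.sin(th)
    R=np.array([[c,-s],[s,c]]); t=pc-R@mc; return t,th,R,P-(M@R.T+t)
E
python3 - <<'E'
from h import *
np.set_printoptions(precision=4,suppress=True)
s=cam('top')
pc=np.array([(85,105),(225,62),(325,375),(182,422)])/4.8+[205,165]
hc=(np.array([(485,22),(620,42),(562,455),(427,433)])-[384,0])/3.692+[350,150]
pc-=.5+0;hc-=.5
t,th,R,res=fit([atz(s,p,.008) for p in pc],[(.11,.05),(.11,-.05),(-.11,-.05),(-.11,.05)])
print('pedal',t,np.degrees(th),res*1e3)
for z in(.126,.11):print('pad meas',atz(s,np.array([206,317.7])/4.8+[204.5,164.5],z))
print('pad up model',t+R@[.08-.150*np.cos(.4)-0.0,0], 'stop',t+R@[.08-.150*np.cos(.05),0])
t,th,R,res=fit([atz(s,p,.008) for p in hc],[(.18,.06),(.18,-.06),(-.18,-.06),(-.18,.06)])
print('hitch',t,np.degrees(th),res*1e3); print('tab',t+R@[-.12,0])
q=(np.array([527.5,370])-[384,0])/3.692+[349.5,149.5]
print('tab meas',atz(s,q,.14))
s2=cam('scene')
T=t+R@[-.12,0]
print(proj(s2,[[*T,.112],[*T,.166]]),proj(s,[[*T,.112],[*T,.166]]))
print([ (d['p'],d['box']) for d in bot.search_frame('scene','latch_tab')])
E
```

```text
pedal [0.5402 0.223 ] 17.980143144954226 [[ 0.4287 -1.4633]
 [-2.2297  1.251 ]
 [ 0.5746  1.3259]
 [ 1.2265 -1.1136]]
pad meas [0.4806 0.2016 0.126 ]
pad meas [0.4817 0.2042 0.11  ]
pad up model [0.4849 0.205 ] stop [0.4738 0.2014]
hitch [ 0.5424 -0.2175] -9.181456459532768 [[-2.5906 -0.9024]
 [-1.3438  1.5069]
 [ 2.0959  2.562 ]
 [ 1.8386 -3.1665]]
tab [ 0.4239 -0.1983]
tab meas [ 0.4245 -0.1977  0.14  ]
[[236.201  198.4531]
 [233.3167 187.1416]] [[387.1011 250.2128]
 [390.0297 249.6588]]
[(0.5, [229.3, 182.3, 12.5, 18.4])]
```

>>> send_rows --pt "0 -20 -16 0 0 0 0" --pt "0 -40 -31.5 0 0 0 0" --pt "0 -40 -31.5 0 0 0 0" --pt "0 -40 -31.5 0 0 0 0" --pt "0 -40 -31.5 0 0 0 0" --pt "0 -40 -31.5 0 0 0 0" --pt "0 -40 -31.5 0 0 0 0" --pt "0 -40 -31.5 0 0 0 0" --pt "0 -40 -31.5 0 0 0 0" --pt "0 -40 -31.5 0 0 0 0" --pt "0 -18 -16 0 0 0 0" --pt "0 0 0 0 0 0 -0.15" --pt "0 0 0 0 0 0 -0.15" --pt "0 0 0 0 0 0 -0.15" --pt "0 0 0 0 0 0 -0.15" --pt "0 0 0 0 0 0 0" --pt "0 0 0 0 0 0 0" --force 40

```text
clock: 3.38
tcp_pos: [0.479, 0.202, 0.4048]
tcp_rot: [[-0.956, -0.294, 0.0], [-0.294, 0.956, 0.0], [-0.0, 0.0, -1.0]]
contact_force: [-0.3, -0.2, 0.7]
width: 0.001
grasp_force: 0.0
```

>>> send_rows --pt "0 0 0 30 0 0 0" --pt "0 0 0 40 0 0 0" --pt "0 0 0 28 0 0 0" --pt "0 0 0 6 0 0 0" --pt "0 1 0 6 0 0 0" --pt "0 1.5 0 6 0 0 0" --pt "0 1.5 0 6 0 0 0" --pt "0 1.5 0 6 0 0 0" --pt "0 1.5 0 6 0 0 0" --pt "0 1.5 0 6 0 0 0" --pt "0 1 0 6 0 0 0"

```text
clock: 4.75
tcp_pos: [0.4696, 0.1991, 0.2597]
tcp_rot: [[-0.955, -0.295, -0.001], [-0.295, 0.955, 0.0], [0.001, 0.001, -1.0]]
contact_force: [-3.9, -2.3, 7.7]
width: 0.002
grasp_force: 3.5
```

>>> send_rows --pt "0 1 0 4 0 0 0" --pt "0 0.5 0 4 0 0 0" --pt "0 0 0 3 0 0 0" --pt "0 0 0 2 0 0 0"

```text
clock: 5.25
tcp_pos: [0.4681, 0.1986, 0.2482]
tcp_rot: [[-0.955, -0.295, -0.003], [-0.295, 0.955, 0.0], [0.003, 0.001, -1.0]]
contact_force: [-9.5, -4.2, 25.6]
width: -0.003
grasp_force: 13.1
```

>>> send_rows --pt "0 0 0 1.5 0 0 0" --pt "0 0 0 0 0 0 0" --pt "0 0 0 0 0 0 0" --pt "0 0 0 0 0 0 0"

```text
clock: 5.75
tcp_pos: [0.4681, 0.1985, 0.2475]
tcp_rot: [[-0.955, -0.295, -0.003], [-0.295, 0.955, 0.001], [0.003, 0.001, -1.0]]
contact_force: [-8.9, -2.8, 27.0]
width: -0.007
grasp_force: 13.2
```

>>> send_rows --pt "0 0 0 -10 0 0 0" --pt "0 0 0 -40 0 0 0" --pt "0 0 0 -50 0 0 0" --pt "0 0 0 -50 0 0 0" --pt "0 0 0 -30 0 0 0" --pt "50 0 0 0 0 0 0.154" --pt "50 0 0 0 0 0 0.154" --pt "50 0 0 0 0 0 0.153" --pt "50 -2.5 -30 0 0 0 0" --pt "50 -2.5 -50 0 0 0 0" --pt "50 -2.5 -50 0 0 0 0" --pt "50 -2.5 -50 0 0 0 0" --pt "50 -2.5 -50 0 0 0 0" --pt "50 -2.5 -50 0 0 0 0" --pt "50 -2.5 -50 0 0 0 0" --pt "50 -2.5 -50 0 0 0 0" --pt "50 0 -18 0 0 0 0" --pt "50 0 0 0 0 0 0" --pt "50 0 0 0 0 0 0"

```text
clock: 8.12
tcp_pos: [0.4249, -0.1961, 0.4242]
tcp_rot: [[-0.987, 0.158, 0.0], [0.158, 0.987, 0.001], [-0.0, 0.001, -1.0]]
contact_force: [-0.5, -0.6, -0.3]
width: 0.586
grasp_force: 0.0
```

```bash
python3 - <<'E'
from h import *
s=cam('scene'); i=s['color']
for c in('scene','top'):
    if c=='top': s=cam('top')
    print(c,[(round(d['p'],2),np.round(d['at']),atz(s,d['at'],.076)) for d in bot.place_of(c,'pedal_pad')])
P=[[.4738,.2014,.076],[.481,.2016,.126]]
print(proj(s,P))
a=cv2.resize(i[120:220,310:430],(480,400)); b=cv2.resize(i[110:270,180:308],(400,500))[:400]
cv2.imwrite('pics/c2.png',np.hstack([a,b[:400,:320]]))
st=bot.read_state();print(st['tcp_pos'],st['tcp_rot'],st['contact_force'])
E
```

```text
scene [(0.97, array([336.,  78.]), array([0.15244656, 0.37996523, 0.076     ])), (0.95, array([355., 154.]), array([0.47496316, 0.19815767, 0.076     ])), (0.6, array([430., 202.]), array([0.74745892, 0.25546799, 0.076     ]))]
top [(0.91, array([197., 333.]), array([0.18543763, 0.35331187, 0.076     ])), (0.65, array([242., 136.]), array([0.77369099, 0.22992621, 0.076     ])), (0.58, array([251., 231.]), array([0.48291643, 0.19838148, 0.076     ]))]
[[250.14922635 234.16780853]
 [247.41464234 230.53825043]]
[ 0.42493366 -0.19615917  0.4241494 ] [[-9.87467741e-01  1.57820942e-01  1.04600718e-04]
 [ 1.57820973e-01  9.87467654e-01  4.16143631e-04]
 [-3.76136451e-05  4.27436598e-04 -9.99999908e-01]] [-0.90455124  0.54847267 -0.36519124]
```

View pics/c2.png

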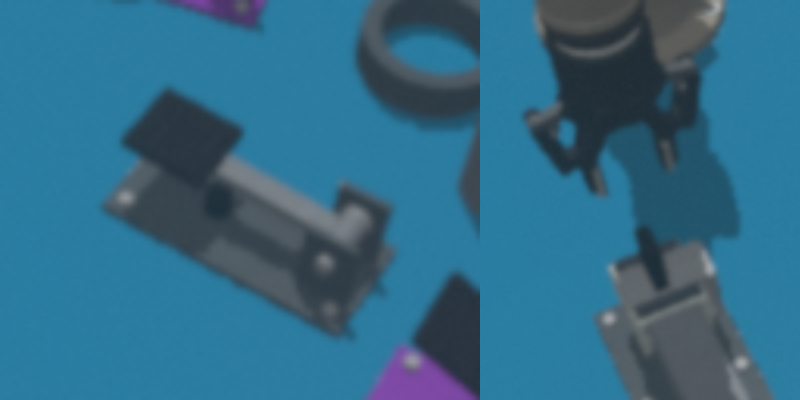

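The pedal now sits at its stop: the pad reprojects to (0.475, 0.198) at z=76 mm. I'll descend and grip the tab.

>>> send_rows --pt "50 0 -1 20 0 0 0" --pt "50 0 -0.8 40 0 0 0" --pt "50 0 0 40 0 0 0" --pt "50 0 0 20 0 0 0" --pt "50 0 0 7 0 0 0" --pt "50 0 0 0 0 0 0" --pt "0 0 0 0 0 0 0" --pt "0 0 0 0 0 0 0" --pt "0 0 0 0 0 0 0" --pt "0 0 0 0 0 0 0" --pt "0 0 0 0 0 0 0" --pt "0 0 0 0 0 0 0" --force 80

```text
clock: 9.82
tcp_pos: [0.425, -0.1983, 0.2982]
tcp_rot: [[-0.987, 0.159, 0.002], [0.159, 0.987, 0.002], [-0.001, 0.002, -1.0]]
contact_force: [0.3, 3.8, 5.6]
width: 0.156
grasp_force: 77.9
```

>>> send_rows --pt "0 0 2 0 0 0 0" --pt "0 0 4 0 0 0 0" --pt "0 0 4 0 0 0 0" --pt "0 0 4 0 0 0 0" --pt "0 0 3 0 0 0 0" --pt "0 0 2.5 0 0 0 0" --pt "0 0 0 0 0 0 0" --pt "0 0 0 0 0 0 0"

```text
clock: 10.82
tcp_pos: [0.4272, -0.1826, 0.2982]
tcp_rot: [[-0.987, 0.162, 0.002], [0.162, 0.987, -0.005], [-0.003, -0.005, -1.0]]
contact_force: [-1.8, -8.3, 4.7]
width: 0.153
grasp_force: 78.1
```

>>> send_rows --pt "0 0 2 0 0 0 0" --pt "0 0 2 0 0 0 0" --pt "0 0 1.5 0 0 0 0" --pt "0 0 0 0 0 0 0" --pt "0 0 0 0 0 0 0"

```text
clock: 11.45
tcp_pos: [0.428, -0.1776, 0.2982]
tcp_rot: [[-0.987, 0.162, 0.002], [0.162, 0.987, -0.006], [-0.003, -0.005, -1.0]]
contact_force: [-1.1, -8.9, 4.3]
width: 0.152
grasp_force: 78.0
```

>>> send_rows --pt "0 0 1.5 0 0 0 0" --pt "0 0 0 0 0 0 0" --pt "0 -4.4 0 -4.8 0 0.02 0" --pt "0 -4.4 0 -4.8 0 0.02 0" --pt "0 0 0 0 0 0 0"

```text
clock: 12.08
tcp_pos: [0.4367, -0.178, 0.3067]
tcp_rot: [[-0.986, 0.162, -0.038], [0.163, 0.987, -0.001], [0.037, -0.007, -0.999]]
contact_force: [0.0, -11.9, -7.3]
width: 0.153
grasp_force: 78.4
```

```bash
python3 - <<'E'
from h import *
i=cam('scene')['color']
cv2.imwrite('pics/c3.png',cv2.resize(i[130:290,170:330],(600,600),interpolation=2))
E
```

```text
(no output)
```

View pics/c3.png

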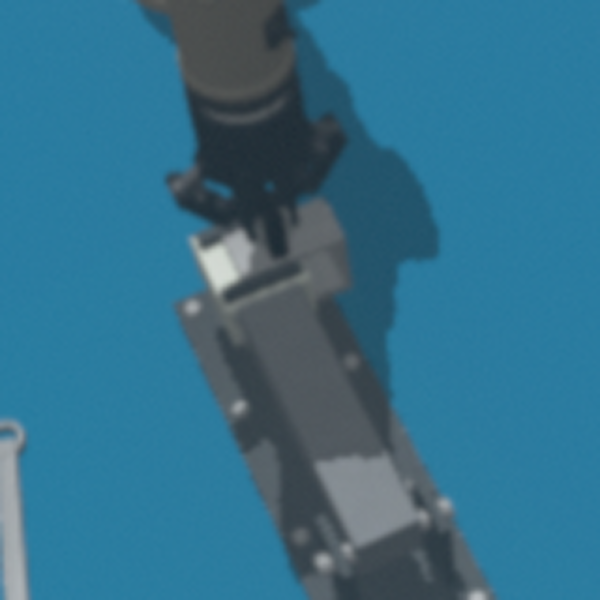

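The latch plate is pulled out and the tongue is rising freely at about 12 N, so I continue along the arc.

>>> send_rows --pt "0 -4.4 0 -4.8 0 0.02 0" --pt "0 -4.4 0 -4.8 0 0.02 0" --pt "0 -4.4 0 -4.8 0 0.02 0" --pt "0 -4.4 0 -4.8 0 0.02 0" --pt "0 -4.4 0 -4.8 0 0.02 0" --pt "0 -4.4 0 -4.8 0 0.02 0"

```text
clock: 12.88
tcp_pos: [0.4652, -0.1826, 0.3327]
tcp_rot: [[-0.974, 0.162, -0.156], [0.161, 0.987, 0.018], [0.157, -0.008, -0.988]]
contact_force: [-0.2, -12.0, -6.7]
width: 0.153
grasp_force: 78.4
```

>>> send_rows --pt "0 -4.4 0 -4.8 0 0.02 0" --pt "0 -4.4 0 -4.8 0 0.02 0" --pt "0 -4.4 0 -4.8 0 0.02 0" --pt "0 -4.4 0 -4.8 0 0.02 0" --pt "0 -4.4 0 -4.8 0 0.02 0" --pt "0 -4.4 0 -4.8 0 0.02 0" --pt "0 -4.4 0 -4.8 0 0.02 0" --pt "0 -2.2 0 -2.4 0 0.01 0" --pt "0 0 0 0 0 0 0" --pt "0 0 0 0 0 0 0" --pt "0 0 0 0 0 0 0" --pt "0 0 0 0 0 0 0"

```text
clock: 14.38
tcp_pos: [0.5045, -0.189, 0.3599]
tcp_rot: [[-0.94, 0.162, -0.3], [0.157, 0.987, 0.041], [0.302, -0.008, -0.953]]
contact_force: [0.2, -11.8, -6.7]
width: 0.153
grasp_force: 78.4
```

```bash
python3 - <<'E'
from h import *
s=cam('scene');i=s['color']
print([(round(d['p'],2),np.round(d['at'])) for d in bot.place_of('scene','pedal_pad')])
cv2.imwrite('pics/c4.png',cv2.resize(i[80:300,150:450],(780,572),interpolation=2))
st=bot.read_state();print(st['clock'],st['tcp_pos'],st['contact_force'],st['grasp_force'])
E
```

```text
[(0.75, array([355., 152.])), (0.6, array([337.,  81.])), (0.21, array([374., 280.]))]
14.475 [ 0.50451221 -0.18901574  0.35992465] [ -0.81883729 -10.69851896  -7.18723745] 78.40792536735535
```

View pics/c4.png

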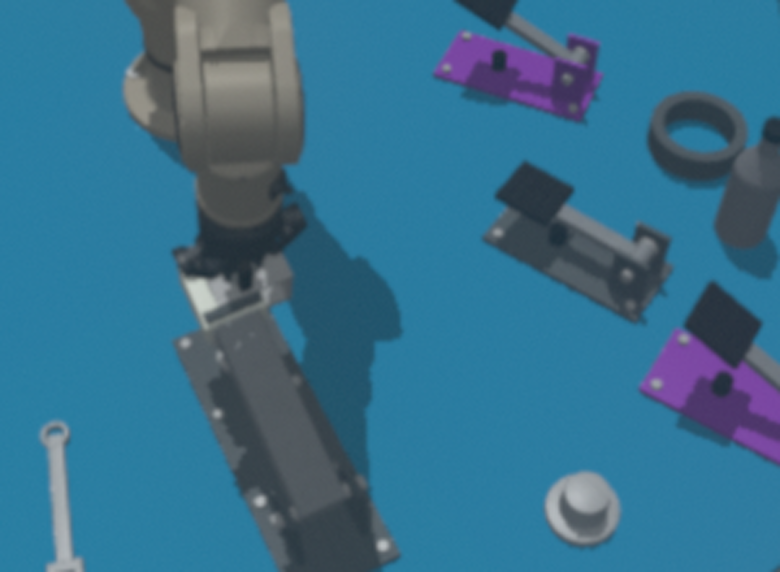

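The tongue is up at about 0.30 rad: the grasp point is at z=212 mm and the model gives 210 mm. The grip is 78 N, the pedal is down at (355,152) and the loose parts haven't moved.

```bash
python3 -c "
from plant import bot
print(bot.sign_off())"
```

```text
the job is handed in; nothing more can be done
None
```

I handed the job in at about 14.5 s: the brake pedal is at its stop, the latch is pulled out, and the tongue is held still by the tab at about 0.30 rad. The sign-off gave no verdict.

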